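# Slide the tall tip-box magazine home into its loading port

## Task

Push the tall black magazine of pipette-tip boxes across the bench into the loading port until it sits fully home, standing square and flush against the port's console; it tips easily, so push it low, near its base, and never let it tip or lift off the bench. Then press the button on top of the console all the way down and let it go. Grasp nothing, and leave everything else on the bench where it stands.

Things in the scene. Friction and masses are not known exactly. Their poses are not given: they have to be found in the camera images.
- magazine: Tall loose stack of four black tip boxes joined into one smooth upright block, 127 mm (its x) by 86 mm (its y) by 176 mm high, pale top; 0.72 to 0.98 kg. Sliding it takes 3.5 to 7 N; pushed higher than about 60 mm above the bench it tips. Origin: centre of its underside, z up. It starts 220 to 280 mm from home on the port's open (-y) side, up to 30 mm off line and 0.25 rad off square.
- magazine_push (a point): On the magazine's -y side (flat, 127 mm wide, the side to push), at mid width, 25 mm above the bench.
- port: Fixed loading port, turned up to 0.2 rad. Origin: on the bench, where the centre of the magazine's underside is when fully home (axes then parallel to the port's). The magazine slides in along the port's +y on the bare bench. A white console, 190 (x) by 130 (y) by 45 mm high, has its flat front, the stop, at y = +43 mm.
- port_mouth (a point): Middle of the port's mouth on the bench, at y = -45 mm of the port. Two metal side rails, 25 mm high and 12 mm thick, run from the console to y = -5 mm with 139 mm between them (6 mm play each side of the magazine), then flare outward at 0.52 rad to a mouth about 180 mm wide.
- load_button (a joint): Push button on top of the console: 0 when up, 0.006 m fully pressed. A spring returns it; fully down takes about 4 N.
- load_button_top (a point): Centre of the top of the button cap, a round cap of 24 mm diameter on a small housing on the console, 131 mm beyond the port's origin along the port's +y (88 mm past the stop face). Pressed vertically downward.
- low_rack: Bystander: a single low black tip box with pale lid, 127 x 86 x 44 mm. Origin under its centre.
- reagent: Bystander: standing bottle, 60 mm diameter, 120 mm high. Origin under its centre.
- amber: Bystander: small standing amber bottle, 48 mm diameter, 85 mm high. Origin under its centre.
- jar: Bystander: squat jar, 52 mm diameter, 55 mm high, beside the magazine's path. Origin under its centre.
- beaker: Bystander: open beaker, 70 mm diameter, 80 mm high. Origin under its centre.
- tube: Bystander: capped tube standing upright, 34 mm diameter at its foot, 105 mm high, beside the port. Origin under its centre.
- pipette: Bystander: hand pipette lying flat, 240 mm long, 22 mm thick. Origin under the middle.

How it is judged:
On the way, in this order (a step that is already met when the one before it is completed fails the run):
1. the magazine is pushed fully home in the port, upright (y of magazine in the frame of port between -0.006 and 0.006 m and x of magazine in the frame of port between -0.012 and 0.012 m and angle between the x axis of magazine and the x axis of port, either way round below 0.07 rad and angle between magazine's own z axis and vertical below 0.04 rad), for 0.2 s.
2. the console button is pressed down while the magazine is home (all of step 1 and value of joint load_button above 0.0045 m), for 0.05 s.
At the end, for the whole second after the job is handed in: The magazine stands at rest in the port, within 6 mm of the stop along the port's y, within 12 mm sideways, within 0.07 rad of square and 0.04 rad of upright; the button has been pressed at least 4.5 mm after that and is up again (all of step 1 and linear speed of magazine below 0.01 m/s and value of joint load_button below 0.002 m); the robot touches nothing.
It fails at once if the magazine is tipped by more than 0.15 rad (angle between magazine's own z axis and vertical above 0.15 rad).
It fails at once if the magazine is lifted off the bench (height (world z) of magazine above 0.012 m).
It fails at once if a bystander is moved by more than 25 mm or lifted (distance of any of low_rack, reagent, amber, jar, beaker, tube, pipette from where it was at the start of the episode above 0.025 m).
It fails at once if a standing bystander is knocked over (angle between any of low_rack, reagent, amber, jar, beaker, tube's own z axis and vertical above 0.5 rad).
It also fails if it takes over 72 s, if anything falls off the work surface, if the arm or the gripper's body presses on something with over 40 N, if the wrist force passes 120 N, or if a joint passes its speed limit or range.

## Robot

A 7-joint arm with a two-finger parallel gripper is mounted at the origin on the work surface. World frame = base frame: x ahead of the robot, y to its left, z up, the work surface at z = 0. Lengths are in m, angles in rad, forces in N, time in s.
With the tool pointing down it reaches from about 0.4 to 0.85 m from the base axis. Payload 10.4 kg.
Tool frame: the origin (TCP) lies between the finger pads; the fingertips stand 19 mm ahead of it and the grasp point (between the pads) is the TCP (manip.tip_reach is the z of the fingertips in the tool frame, in m); z points along the fingers, y is the direction in which the jaws open and shut (so a half turn about z gives the same grasp; the last joint's range is limited). The gripper opens to 85 mm and grips with 20 to 120 N. Pads are 22 mm wide; open, the fingers measure 114 mm over their backs; the gripper's body (76 mm by 85 mm) begins 54 mm behind the grasp point. The pads swing forward as they close: fully open they stand 13 mm farther back than shut.
Start: joints at [1.26, 0.332, -0.065, 1.46, 0.022, 1.35, -0.088], TCP at [0.177, -0.599, 0.25] pointing down, gripper open.
Joint ranges: [-2.6, 2.6], [-0.5, 2.12], [-1.47, 1.34], [0.16, 2.42], [-1.27, 4.41], [0.06, 2.06], [-2.6, 2.6]. Speed limits (rad/s): [2.22, 2.22, 2.79, 2.79, 3.14, 3.14, 3.14].

## Interface

Orientations are given as a unit quaternion [x, y, z, w].
In Python, from workcell import sensors, cams, manip gives the robot as it stands.
- The arm moves only by the shell command python3 -m jog 'ROWS' [FORCE]. ROWS is JSON, a list of rows, each a list of 3 entries, a list of its own where there are three numbers: the shift along the world's x, y, z in m, then the turn, a rotation vector about the world's x, y, z in rad, then the opening in per cent of the stroke, from 0 (shut) to 100 (fully open). In form: [[[dx, dy, dz], [wx, wy, wz], grip], ...]. A call has 1 to 5 rows; each row shifts and turns the pose as measured when the row begins; what a row does not reach is not made up. A row lasts 1/8 s, in which the tool goes at most 62.5 mm and 10.7 degrees, less where a joint would pass 70% of its speed; a pose out of reach is approached as far as the arm can. A call with a gripper value outside its range is refused whole. The fingers move at their own pace and stop on an object; FORCE is the grip in N (left out, the last holds). Time passes only in rows, so rows that do not move let the fingers close. It gives the time, the measured TCP pose, the force and the opening at its end, in the units of the state.
- sensors.get_obs(): the state, without advancing time (a new reading comes with each control period).
- cams.camera(name): name is "scene" or "top" or "wrist"; returns (picture, depth): 480x640x3 uint8, red, green, blue; 480x640 float32, m along the optical axis (not along the pixel's ray), 0 where there is no reading.
- cams.camera_model(name): a dict with "intrinsics" (3x3 intrinsics, pixels), "k1" (the pictures are not rectified: a ray, as slopes to the right and down, at radius r is drawn at 1 + k1 r^2 times it, then the intrinsics apply), "view" (4x4, takes a point from world to camera coordinates). Camera axes: x right, y down, z forward; pixel columns grow to the right and rows downward; lengths in m; the calibration is good to about 2 mm. A picture is of the moment at which its call begins: read the wrist's pose just before it. camera_model takes no time and is no camera call; for the wrist camera it gives the pose at the moment of the call.
- manip.hand_in(): hands the job in, once; it reports no verdict.
The state is a dict: "clock": time; "joint_pos": joint angles; "joint_velocities": joint speeds; "tau": joint torques, N m; "position": TCP position; "ee_rot": TCP orientation; "ft_force": force on the tool from outside, world axes, zero at the start; "torque": the same for the moment, N m; "grip_width": opening from 0.0 (shut) to 1.0 (fully open).
Only numpy, scipy, OpenCV 4.12 (cv2) and the standard library are available. Lean on these libraries where they do the work, as an engineer would, in place of code of your own. Each camera call takes 0.05 s, during which the arm holds its last target.

## Working session

There is one attempt and no reset: what is moved stays moved. The work goes in short steps, Python scripts to look and compute and a shell command to move; the robot and the scene stay as the last step left them, time stands still between calls to the robot, and variables do not carry over. Pictures are saved under pics/ and viewed, and the job is handed in when it is done.

```bash
mkdir -p pics; ls; python3 - <<'E'
from workcell import sensors,cams,manip
import cv2
print(sensors.get_obs()); print(manip.tip_reach)
for n in("scene","top"):
    p,d=cams.camera(n); cv2.imwrite(f"pics/{n}0.png",p[:,:,::-1]); m=cams.camera_model(n); print(n,m)
    import numpy as np; np.savez(f"{n}0.npz",p=p,d=d)
E
```

```text
pics
{'clock': 0.0, 'joint_pos': array([ 1.26041676,  0.33288313, -0.06469132,  1.46096817,  0.02160859,
        1.34989798, -0.08849931]), 'joint_velocities': array([ 1.32668359e-03, -1.64030104e-03, -1.90204238e-03, -8.39765931e-04,
        1.46164243e-03,  9.78461324e-05,  1.16763198e-03]), 'tau': array([-4.06590325e-04, -6.25443721e+01,  4.93880978e-02, -3.91594863e+01,
        1.62703462e-02,  1.01547901e-02,  9.23768880e-06]), 'position': array([ 0.17727563, -0.59895663,  0.24949604]), 'ee_rot': array([ 9.89664308e-01,  1.43401619e-01, -1.44064136e-04, -7.16086179e-04]), 'ft_force': array([ 0.22035048, -0.55219013, -0.68769   ]), 'torque': array([-0.02342466,  0.03202256,  0.00011697]), 'grip_width': 1.000080316465237}
0.019
scene {'intrinsics': array([[463.54885858,   0.        , 326.19742922],
       [  0.        , 463.54885858, 242.26890906],
       [  0.        ,   0.        ,   1.        ]]), 'k1': -0.04653067232006736, 'view': array([[-0.22620866,  0.9740745 ,  0.00291769,  0.14773247],
       [ 0.75321227,  0.17681573, -0.63356726, -0.35075273],
       [-0.6176576 , -0.14112076, -0.77368212,  1.6071698 ],
       [ 0.        ,  0.        ,  0.        ,  1.        ]])}
top {'intrinsics': array([[446.34185084,   0.        , 325.48404038],
       [  0.        , 446.34185084, 237.6441872 ],
       [  0.        ,   0.        ,   1.        ]]), 'k1': -0.05435685734487917, 'view': array([[-9.46862900e-04, -9.99942520e-01,  1.06798696e-02,
        -1.22440687e-02],
       [-9.81884619e-01, -1.09393860e-03, -1.89476644e-01,
         5.76261536e-01],
       [ 1.89477436e-01, -1.06658081e-02, -9.81827145e-01,
         1.24571600e+00],
       [ 0.00000000e+00,  0.00000000e+00,  0.00000000e+00,
         1.00000000e+00]])}
```

View pics/top0.png

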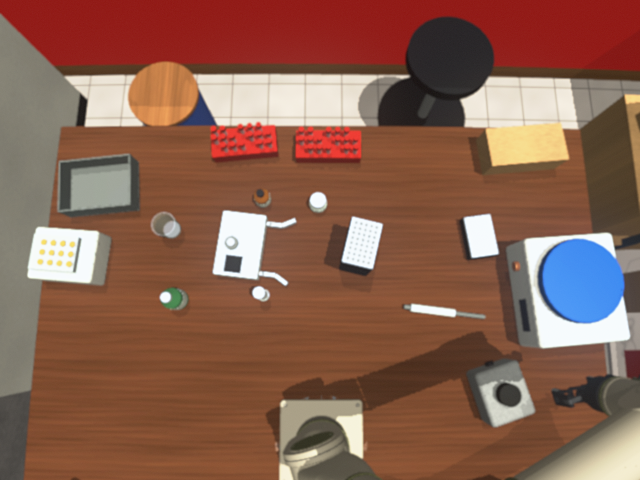

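View pics/scene0.png

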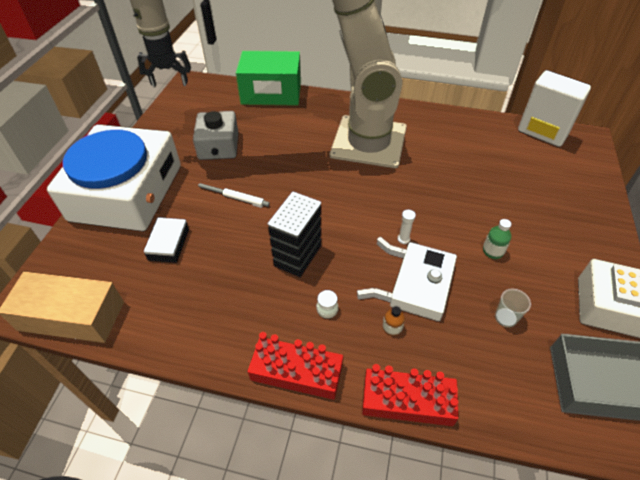

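The top view shows the white console around (240,243) with rails opening to the right, the magazine at (362,243), the jar at (318,202) and the tube at (261,293). The push is roughly along world +y. Next I measure the positions.

```bash
cat > h.py <<'E'
import numpy as np,cv2
from workcell import sensors,cams,manip
def ray_plane(m,uv,z):
    K=m["intrinsics"];k=m["k1"];V=m["view"]
    uv=np.atleast_2d(np.float64(uv))
    s=cv2.undistortPoints(uv.reshape(-1,1,2),K,np.array([k,0,0,0,0.])).reshape(-1,2)
    R=V[:3,:3];t=V[:3,3];c=-R.T@t
    d=np.c_[s,np.ones(len(s))]@R
    return c+d*((z-c[2])/d[:,2])[:,None]
def proj(m,P):
    V=m["view"];P=np.atleast_2d(P)
    q=P@V[:3,:3].T+V[:3,3];s=q[:,:2]/q[:,2:]
    r=(s**2).sum(1)[:,None];s=s*(1+m["k1"]*r)
    K=m["intrinsics"];return s*[K[0,0],K[1,1]]+[K[0,2],K[1,2]]
def cloud(m,d):
    v,u=np.mgrid[:480,:640];K=m["intrinsics"]
    s=cv2.undistortPoints(np.c_[u.ravel(),v.ravel()].astype(float).reshape(-1,1,2),K,np.array([m["k1"],0,0,0,0.])).reshape(-1,2)
    q=np.c_[s,np.ones(len(s))]*d.reshape(-1,1)
    V=m["view"];return ((q-V[:3,3])@V[:3,:3]).reshape(480,640,3)
def rect(m,P,d,lo,hi,box,zp):
    """min area rect of points with height lo..hi in world box; plane zp raycast"""
    k=((P[...,2]>lo)&(P[...,2]<hi)&(P[...,0]>box[0])&(P[...,0]<box[1])&(P[...,1]>box[2])&(P[...,1]<box[3])&(d>0)).astype(np.uint8)
    k=cv2.morphologyEx(k,cv2.MORPH_OPEN,np.ones((3,3)))
    cs,_=cv2.findContours(k,cv2.RETR_EXTERNAL,cv2.CHAIN_APPROX_NONE)
    c=max(cs,key=cv2.contourArea).reshape(-1,2)
    W=ray_plane(m,c,zp)[:,:2]
    return cv2.minAreaRect(W.astype(np.float32)*1000),np.median(P[...,2][k>0])
E
python3 - <<'E'
from h import *
for n in("top","scene"):
    f=np.load(n+"0.npz");d=f["d"];m=cams.camera_model(n);P=cloud(m,d)
    print(n,"table z",np.median(P[...,2][(P[...,0]>.4)&(P[...,0]<.7)&(abs(P[...,1])<.4)]))
    print("mag",rect(m,P,d,.165,.19,(.3,.8,-.3,.1),.176))
    print("console",rect(m,P,d,.036,.052,(.35,.7,.08,.36),.045))
    for nm,b,lo in (("jar",(.5,.8,-.05,.08),.02),("tube",(.3,.48,.06,.18),.03),("amber",(.55,.75,.1,.25),.03),("button",(.4,.65,.15,.3),.054)):
        k=(P[...,0]>b[0])&(P[...,0]<b[1])&(P[...,1]>b[2])&(P[...,1]<b[3])&(P[...,2]>lo)&(P[...,2]<.14)&(d>0)
        q=P[k]; print(nm,len(q),q.min(0).round(3),q.max(0).round(3))
    p=f["p"][:,:,::-1]
    if n=="top": cv2.imwrite("pics/topz.png",cv2.resize(p[170:310,190:400],None,fx=3.8,fy=3.8,interpolation=cv2.INTER_CUBIC))
    else: cv2.imwrite("pics/scz.png",cv2.resize(p[180:350,250:480],None,fx=3.4,fy=3.4,interpolation=cv2.INTER_CUBIC))
E
```

```text
top table z 0.001375452399866929
mag (((540.698486328125, -106.70709228515625), (83.12564849853516, 124.94122314453125), 76.02210235595703), np.float64(0.17639017889490125))
console (((559.324951171875, 239.82200622558594), (131.48287963867188, 190.32369995117188), 83.0240707397461), np.float64(0.045487364076772854))
jar 249 [ 0.633 -0.014  0.02 ] [0.716 0.079 0.065]
tube 118 [0.399 0.114 0.03 ] [0.475 0.179 0.111]
amber 1175 [0.55  0.106 0.03 ] [0.729 0.25  0.092]
button 257 [0.401 0.157 0.054] [0.58  0.282 0.113]
scene table z 0.0013506510754783241
mag (((545.0765380859375, -105.16114807128906), (87.64971923828125, 131.21640014648438), 76.21186828613281), np.float64(0.17627003127091054))
console (((563.7503051757812, 239.3255615234375), (127.89506530761719, 195.19642639160156), 83.09412384033203), np.float64(0.045032274677632045))
jar 407 [ 0.634 -0.013  0.02 ] [0.718 0.08  0.06 ]
tube 207 [0.395 0.157 0.03 ] [0.433 0.18  0.111]
amber 1547 [0.55  0.156 0.03 ] [0.731 0.25  0.09 ]
button 362 [0.4   0.157 0.054] [0.585 0.28  0.111]
```

View pics/topz.png

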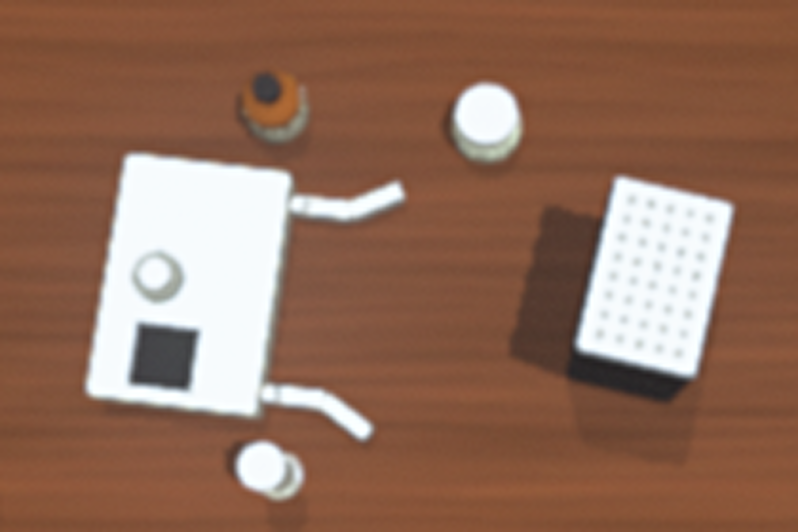

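View pics/scz.png

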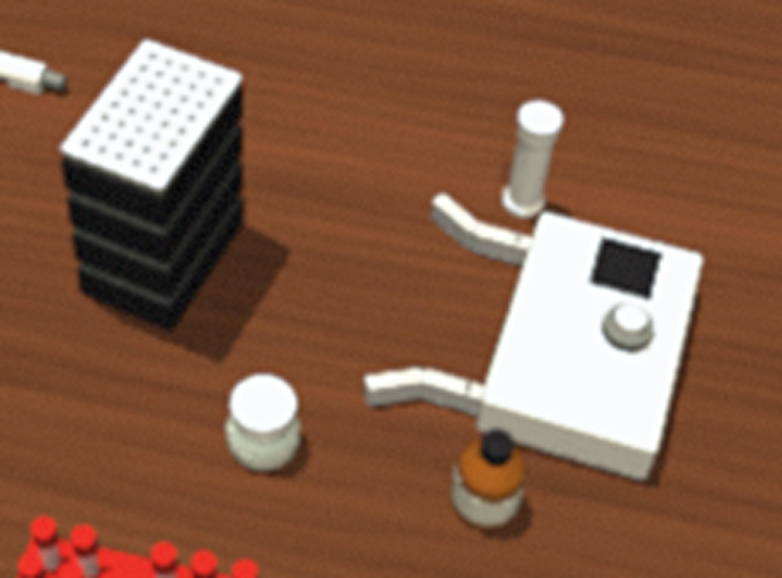

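The port is at about (0.548, 0.132) with yaw −0.122. The magazine is at (0.543, −0.106) with yaw −0.244, which puts it at x +23 mm, y −237 mm in the port frame. That fits the stated start limits.

The gripper body is wider than the fingers, so a vertical tool would touch the magazine high up. I'll push with the jaws open across the face and the tool tilted about 43°, so only the fingertips make contact.

```bash
python3 -m jog '[[[0.04,0.045,0],[0,0,0.173],100],[[0.04,0.045,0],[0,0,0.173],100],[[0.04,0.045,0],[0,0,0.173],100],[[0.04,0.045,0],[0,0,0.173],100],[[0.04,0.045,0],[0,0,0.173],100]]'
python3 -m jog '[[[0.04,0.045,0],[0,0,0.173],100],[[0.04,0.03,0],[0.145,-0.036,0],100],[[0.03,0.02,0],[0.145,-0.036,0],100],[[0.02,0.02,0],[0.145,-0.036,0],100],[[0.0,0.0,0],[0.145,-0.036,0],100]]'
python3 - <<'E'
from h import *
from scipy.spatial.transform import Rotation as R
o=sensors.get_obs();print(o["position"],o["joint_pos"].round(2));print(R.from_quat(o["ee_rot"]).as_matrix().round(3))
for n in("scene","top"):
    p,d=cams.camera(n);cv2.imwrite(f"pics/{n}1.png",p[:,:,::-1])
E
```

```text
clock: 0.72
position: [0.3769, -0.3695, 0.2471]
ee_rot: [0.834, 0.552, -0.002, -0.001]
ft_force: [0.5, -0.2, -0.4]
grip_width: 1.003
clock: 1.35
position: [0.5152, -0.2411, 0.2494]
ee_rot: [0.738, 0.603, 0.24, -0.184]
ft_force: [-0.1, 0.0, -0.1]
grip_width: 0.997
[ 0.51522078 -0.24114609  0.24942514] [ 1.02  0.43 -0.48  1.49 -0.39  1.48  0.44]
[[ 0.158  0.979  0.133]
 [ 0.802 -0.205  0.56 ]
 [ 0.576  0.018 -0.818]]
```

View pics/scene1.png

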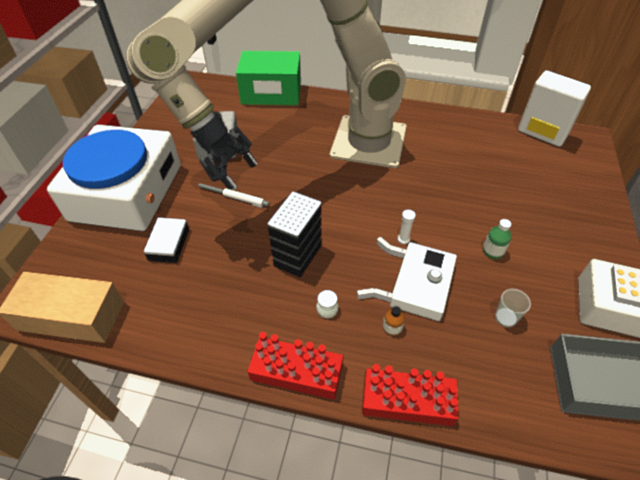

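View pics/top1.png

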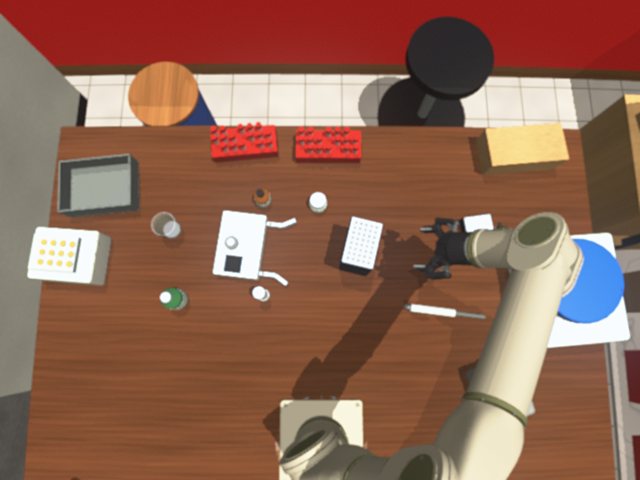

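The arm reaches the tilted pose: jaws across the magazine face, fingers facing it from (430,250) in the top view. I'll descend behind the face.

```bash
python3 -m jog '[[[0.0,0.02,-0.03],[0.085,-0.021,-0.02],100],[[0.005,0.015,-0.05],[0.085,-0.021,-0.015],100],[[0,0.01,-0.05],[0,0,0],100],[[0,0,-0.04],[0,0,0],100],[[0,0,0],[0,0,0],100]]'
python3 - <<'E'
from h import *
from scipy.spatial.transform import Rotation as R
o=sensors.get_obs();print(o["position"],o["joint_pos"].round(2));print(R.from_quat(o["ee_rot"]).as_matrix().round(3))
E
```

```text
clock: 2.08
position: [0.5165, -0.1997, 0.0726]
ee_rot: [0.73, 0.57, 0.301, -0.225]
ft_force: [0.2, 0.2, 1.1]
grip_width: 1.0
[ 0.51646426 -0.19966428  0.0726105 ] [ 1.04  0.65 -0.48  1.68 -0.47  1.2   0.61]
[[ 0.169  0.968  0.184]
 [ 0.697 -0.249  0.673]
 [ 0.697  0.015 -0.717]]
```

```bash
python3 -m jog '[[[0.003,0,-0.022],[0,0,0],100],[[0,0,-0.018],[0,0,0],100],[[0,0,-0.004],[0,0,0],100],[[0,0,0],[0,0,0],100]]'
python3 - <<'E'
from h import *
p,d=cams.camera("top");cv2.imwrite("pics/t2.png",cv2.resize(p[190:310,300:500,::-1],None,fx=4,fy=4,interpolation=cv2.INTER_CUBIC))
np.savez("t2.npz",p=p,d=d)
p,d=cams.camera("scene");cv2.imwrite("pics/s2.png",cv2.resize(p[140:310,190:400,::-1],None,fx=3.5,fy=3.5,interpolation=cv2.INTER_CUBIC))
m=cams.camera_model("top")
print(proj(m,sensors.get_obs()["position"]))
E
```

```text
clock: 2.58
position: [0.5225, -0.201, 0.0338]
ee_rot: [0.73, 0.573, 0.301, -0.221]
ft_force: [-0.2, -0.0, 0.3]
grip_width: 1.0
[[389.52272767 256.97842603]]
```

View pics/t2.png

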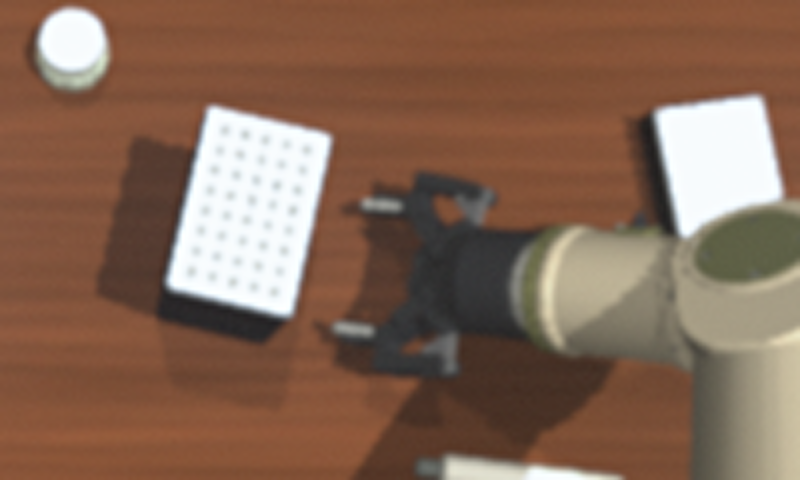

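View pics/s2.png

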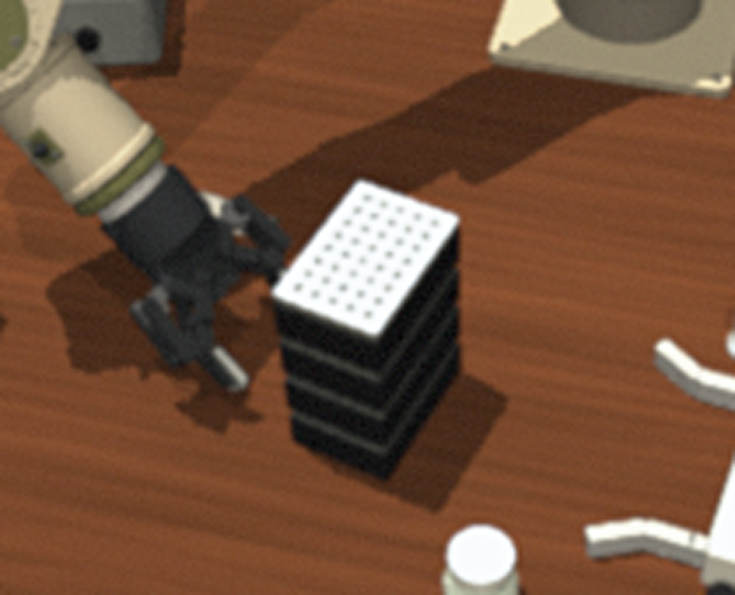

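Both fingertips are level with the lower part of the face, and the body is well behind them. Advancing to contact.

```bash
python3 -m jog '[[[0.0048,0.0194,-0.003],[0,0,0],100],[[0.0025,0.01,0],[0,0,0],100],[[0.0012,0.0048,0],[0,0,0],100],[[0.0012,0.0048,0],[0,0,0],100],[[0.0,0.00,0],[0,0,0],100]]'; python3 -m jog '[[[0.001,0.004,0],[0,0,0],100],[[0.001,0.004,0],[0,0,0],100]]'
```

```text
clock: 3.3
position: [0.5332, -0.1589, 0.0317]
ee_rot: [0.73, 0.573, 0.301, -0.22]
ft_force: [0.8, -0.8, -0.2]
grip_width: 1.001
clock: 3.55
position: [0.5353, -0.1535, 0.0316]
ee_rot: [0.731, 0.572, 0.3, -0.219]
ft_force: [-3.1, -5.5, 3.3]
grip_width: 1.001
```

```bash
python3 -m jog '[[[0.002,0.006,0],[0,0,0.026],100],[[0.0018,0.006,0],[0,0,0.026],100],[[0.0016,0.006,0],[0,0,0.026],100],[[0.0014,0.006,0],[0,0,0.026],100],[[0.0012,0.006,0],[0,0,0.026],100]]'
cat >> h.py <<'E'
PO=np.array([.5484,.1324]);PY=np.deg2rad(-6.94)
def track(tag=None):
    from scipy.spatial.transform import Rotation as R
    o=sensors.get_obs();Rm=R.from_quat(o["ee_rot"]).as_matrix()
    c,s=np.cos(PY),np.sin(PY);A=np.array([[c,s],[-s,c]])
    print("tcp",o["position"].round(4),"F",o["ft_force"].round(1),"jawyaw",round(np.degrees(np.arctan2(Rm[1,1],Rm[0,1])),1),"tilt",round(np.degrees(np.arccos(-Rm[2,2])),1),"tcp_port",(A@(o["position"][:2]-PO)).round(4))
    for n in("top","scene"):
        p,d=cams.camera(n);m=cams.camera_model(n);P=cloud(m,d)
        r,z=rect(m,P,d,.165,.19,(.3,.8,-.3,.3),.176)
        a=r[2] if r[1][0]<r[1][1] else r[2]-90
        a=(a+180)%180   # direction of y axis
        q=A@(np.array(r[0])/1000-PO)
        print(n,"mag port",(q*1000).round(1),"relyaw",round(a-90-np.degrees(PY),1),"size",np.round(r[1],0),"z",round(float(z),4))
        if tag: cv2.imwrite(f"pics/{n}_{tag}.png",cv2.resize(p[170:320,180:420,::-1] if n=="top" else p[150:350,230:480,::-1],None,fx=3,fy=3,interpolation=cv2.INTER_CUBIC))
E
python3 -c "
from h import *;track('a')"
```

```text
clock: 4.18
position: [0.5442, -0.1256, 0.0316]
ee_rot: [0.692, 0.62, 0.285, -0.236]
ft_force: [0.4, -4.4, 1.2]
grip_width: 0.999
tcp [ 0.5442 -0.1256  0.0316] F [ 0.4 -4.4  1.2] jawyaw -6.9 tilt 43.4 tcp_port [ 0.027  -0.2566]
top mag port [  21.9 -203.1] relyaw 0.3 size [ 83. 125.] z 0.1766
scene mag port [  25.4 -200.1] relyaw 0.2 size [ 86. 131.] z 0.1762
```

View pics/top_a.png

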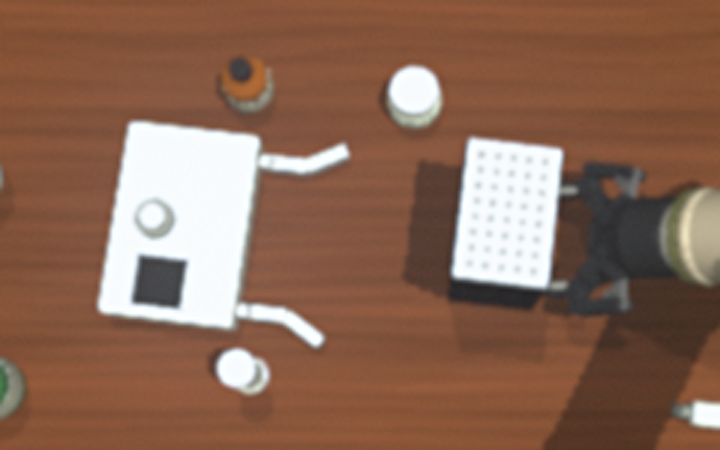

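Tool and magazine are turning together, now square to the port (relative yaw about 0.3°). I'll keep turning so it heads toward the centreline.

```bash
python3 -m jog '[[[0.0018,0.006,0],[0,0,0.037],100],[[0.0014,0.006,0],[0,0,0.037],100],[[0.001,0.006,0],[0,0,0.037],100],[[0.0008,0.006,0],[0,0,0.037],100],[[0.0004,0.006,0],[0,0,0.037],100]]'
python3 -c "
from h import *;track()"
python3 -m jog '[[[-0.0008,0.007,0],[0,0,0],100],[[-0.0008,0.007,0],[0,0,0],100],[[-0.0008,0.007,0],[0,0,0],100],[[-0.0008,0.007,0],[0,0,0],100],[[-0.0008,0.007,0],[0,0,0],100]]'
python3 -c "
from h import *;track('b')"
```

```text
clock: 4.9
position: [0.5499, -0.0937, 0.0314]
ee_rot: [0.628, 0.684, 0.26, -0.263]
ft_force: [1.0, -3.1, 0.5]
grip_width: 0.998
tcp [ 0.5499 -0.0937  0.0314] F [ 1.  -3.1  0.5] jawyaw 4.3 tilt 43.4 tcp_port [ 0.0288 -0.2243]
top mag port [  13.3 -172.9] relyaw 11.3 size [126.  83.] z 0.1764
scene mag port [  17.3 -170.5] relyaw 11.3 size [131.  83.] z 0.1764
clock: 5.62
position: [0.5456, -0.058, 0.0314]
ee_rot: [0.629, 0.684, 0.26, -0.262]
ft_force: [-0.6, -3.8, 1.5]
grip_width: 1.001
tcp [ 0.5456 -0.058   0.0314] F [-0.6 -3.8  1.5] jawyaw 4.2 tilt 43.4 tcp_port [ 0.0202 -0.1893]
top mag port [   5.5 -138.4] relyaw 11.1 size [125.  82.] z 0.1767
scene mag port [   9.2 -135.5] relyaw 11.2 size [132.  83.] z 0.1762
```

View pics/top_b.png

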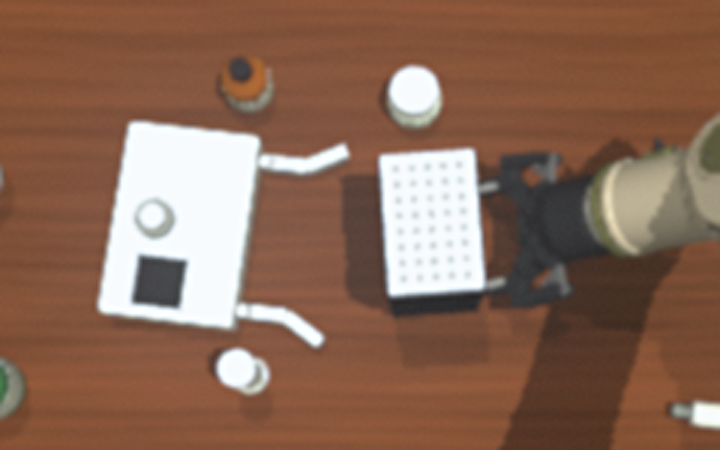

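```bash
python3 -m jog '[[[-0.0012,0.0062,0],[0,0,-0.02],100],[[-0.0012,0.0062,0],[0,0,-0.02],100],[[-0.0012,0.0062,0],[0,0,-0.02],100],[[-0.0011,0.0062,0],[0,0,-0.02],100],[[-0.0011,0.0062,0],[0,0,-0.02],100]]'
python3 -c "
from h import *;track()"
```

```text
clock: 6.35
position: [0.5395, -0.026, 0.0314]
ee_rot: [0.665, 0.649, 0.274, -0.248]
ft_force: [0.7, -4.8, 2.3]
grip_width: 1.001
tcp [ 0.5395 -0.026   0.0314] F [ 0.7 -4.8  2.3] jawyaw -1.9 tilt 43.3 tcp_port [ 0.0103 -0.1583]
top mag port [   1.7 -105.8] relyaw 5.0 size [ 82. 124.] z 0.1766
scene mag port [   4.8 -103.4] relyaw 4.9 size [ 84. 132.] z 0.1763
```

```bash
python3 -m jog '[[[-0.0009,0.0062,0],[0,0,-0.0175],100],[[-0.0009,0.0062,0],[0,0,-0.0175],100],[[-0.0009,0.0062,0],[0,0,-0.0175],100],[[-0.0009,0.0062,0],[0,0,-0.0175],100],[[-0.0009,0.0062,0],[0,0,-0.0175],100]]'
python3 -c "
from h import *;track('c')"
```

```text
clock: 7.08
position: [0.5353, 0.0056, 0.0315]
ee_rot: [0.694, 0.618, 0.285, -0.235]
ft_force: [0.3, -4.5, 2.1]
grip_width: 1.005
tcp [0.5353 0.0056 0.0315] F [ 0.3 -4.5  2.1] jawyaw -7.2 tilt 43.3 tcp_port [ 0.0023 -0.1274]
top mag port [ -2.7 -74.4] relyaw 0.3 size [ 84. 127.] z 0.1765
scene mag port [  1.9 -72.1] relyaw -0.4 size [ 84. 132.] z 0.1762
```

View pics/top_c.png

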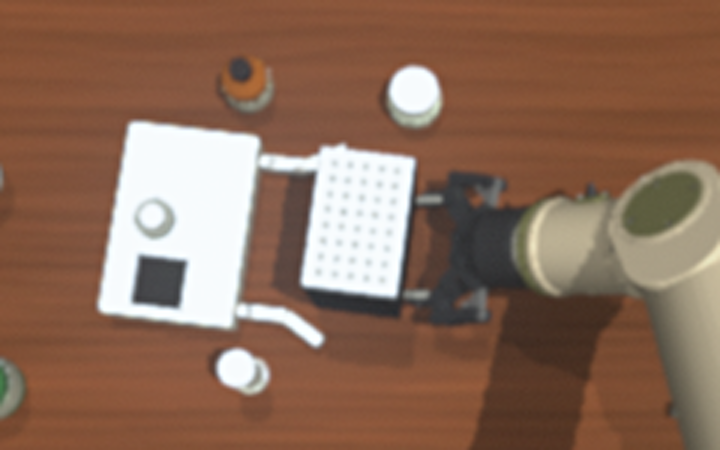

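View pics/scene_c.png

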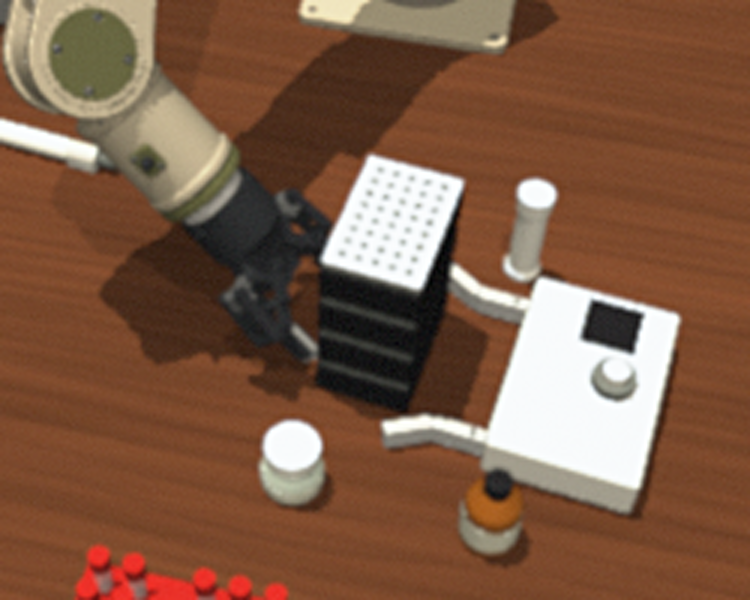

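Square and centred (x about −0.4 mm, y −73 mm). Now a straight push along the port axis.

```bash
python3 -m jog '[[[0.0008,0.0065,0],[0,0,0],100],[[0.0008,0.0065,0],[0,0,0],100],[[0.0008,0.0065,0],[0,0,0],100],[[0.0008,0.0065,0],[0,0,0],100],[[0.0008,0.0065,0],[0,0,0],100]]'
python3 -c "
from h import *;track()"
python3 -m jog '[[[0.0006,0.005,0],[0,0,0],100],[[0.0006,0.005,0],[0,0,0],100],[[0.0006,0.005,0],[0,0,0],100],[[0.0006,0.005,0],[0,0,0],100]]'
python3 -c "
from h import *;track('d')"
```

```text
clock: 7.8
position: [0.5396, 0.0384, 0.0314]
ee_rot: [0.694, 0.618, 0.285, -0.235]
ft_force: [0.2, -5.7, 2.8]
grip_width: 0.999
tcp [0.5396 0.0384 0.0314] F [ 0.2 -5.7  2.8] jawyaw -7.2 tilt 43.3 tcp_port [ 0.0026 -0.0943]
top mag port [ -1.3 -41.4] relyaw -0.4 size [ 82. 124.] z 0.1766
scene mag port [  2.6 -39.3] relyaw -0.3 size [ 83. 132.] z 0.1762
clock: 8.4
position: [0.5423, 0.0582, 0.0314]
ee_rot: [0.694, 0.618, 0.285, -0.234]
ft_force: [-1.1, -5.8, 4.5]
grip_width: 1.001
tcp [0.5423 0.0582 0.0314] F [-1.1 -5.8  4.5] jawyaw -7.3 tilt 43.3 tcp_port [ 0.0029 -0.0744]
top mag port [ -0.6 -22.1] relyaw -0.2 size [ 84. 124.] z 0.1767
scene mag port [  2.9 -20. ] relyaw -0.3 size [ 82. 132.] z 0.1764
```

View pics/scene_d.png

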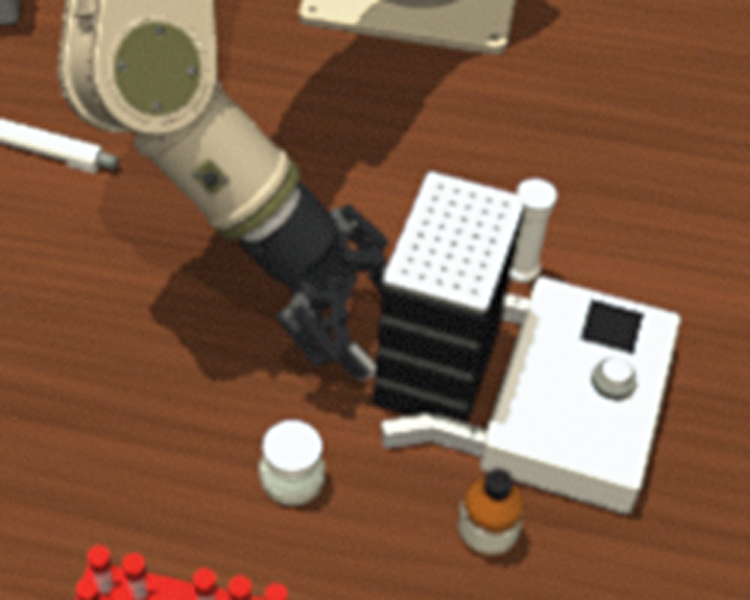

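```bash
python3 -m jog '[[[0.0005,0.004,0],[0,0,0],100],[[0.0005,0.004,0],[0,0,0],100],[[0.0005,0.004,0],[0,0,0],100],[[0.0005,0.004,0],[0,0,0],100]]'
python3 -m jog '[[[0.0002,0.002,0],[0,0,0],100]]'
python3 -m jog '[[[0.0001,0.001,0],[0,0,0],100]]'
python3 -m jog '[[[0.0001,0.001,0],[0,0,0],100]]'
python3 -c "
from h import *;track('e')"
```

```text
clock: 9.0
position: [0.5447, 0.0733, 0.0313]
ee_rot: [0.695, 0.618, 0.284, -0.234]
ft_force: [-1.4, -5.1, 3.3]
grip_width: 0.999
clock: 9.12
position: [0.5449, 0.0752, 0.0313]
ee_rot: [0.695, 0.617, 0.284, -0.234]
ft_force: [-1.0, -5.6, 4.2]
grip_width: 1.001
clock: 9.25
position: [0.5451, 0.0759, 0.0313]
ee_rot: [0.695, 0.617, 0.284, -0.234]
ft_force: [-1.3, -6.1, 3.5]
grip_width: 1.0
clock: 9.38
position: [0.5452, 0.0765, 0.0313]
ee_rot: [0.695, 0.617, 0.284, -0.234]
ft_force: [-1.7, -6.7, 4.4]
grip_width: 0.998
tcp [0.5452 0.0765 0.0313] F [-1.7 -6.7  4.4] jawyaw -7.4 tilt 43.2 tcp_port [ 0.0035 -0.0559]
top mag port [-0.3 -3.7] relyaw -0.8 size [ 84. 125.] z 0.1766
scene mag port [ 4.3 -1.1] relyaw -0.4 size [ 85. 133.] z 0.1763
```

```bash

python3 -m jog '[[[0.0001,0.0015,0],[0,0,0],100]]'
python3 -m jog '[[[0.0001,0.0015,0],[0,0,0],100]]'
python3 -m jog '[[[0.0001,0.0015,0],[0,0,0],100]]'
```

```text
clock: 9.6
position: [0.5454, 0.0775, 0.0314]
ee_rot: [0.696, 0.617, 0.284, -0.234]
ft_force: [-1.3, -5.3, 4.0]
grip_width: 1.0
clock: 9.72
position: [0.5455, 0.0786, 0.0313]
ee_rot: [0.696, 0.617, 0.284, -0.233]
ft_force: [-1.3, -6.5, 3.8]
grip_width: 0.999
clock: 9.85
position: [0.5458, 0.0792, 0.0313]
ee_rot: [0.696, 0.617, 0.284, -0.233]
ft_force: [-3.6, -11.8, 7.6]
grip_width: 1.003
```

Force jumped from 6 to 12 N, so the magazine has reached the stop. One more nudge, then a look.

```bash

python3 -m jog '[[[0.0002,0.0015,0],[0,0,0],100]]'
python3 -m jog '[[[0.0002,0.002,0],[0,0,0],100],[[0,0,0],[0,0,0],100]]'
python3 -c "
from h import *;track('f')"
```

```text
clock: 9.98
position: [0.546, 0.0793, 0.0312]
ee_rot: [0.696, 0.617, 0.284, -0.233]
ft_force: [-5.6, -14.4, 9.3]
grip_width: 0.999
clock: 10.22
position: [0.546, 0.0789, 0.031]
ee_rot: [0.697, 0.617, 0.283, -0.232]
ft_force: [1.0, -1.2, 0.3]
grip_width: 1.003
tcp [0.546  0.0789 0.031 ] F [ 1.  -1.2  0.3] jawyaw -7.6 tilt 42.9 tcp_port [ 0.004  -0.0534]
top mag port [ 0.2 -0.3] relyaw -0.3 size [ 83. 125.] z 0.1767
scene mag port [4.6 0.8] relyaw 0.9 size [ 84. 133.] z 0.1762
```

View pics/scene_f.png

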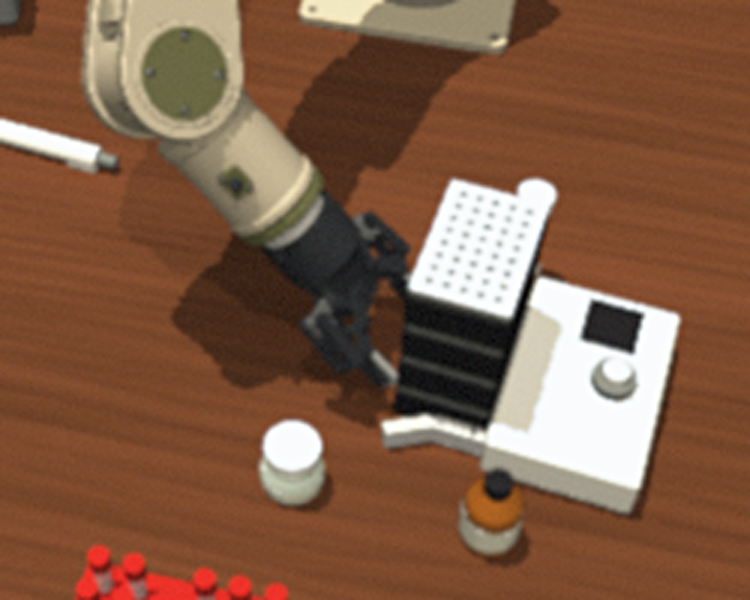

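View pics/top_f.png

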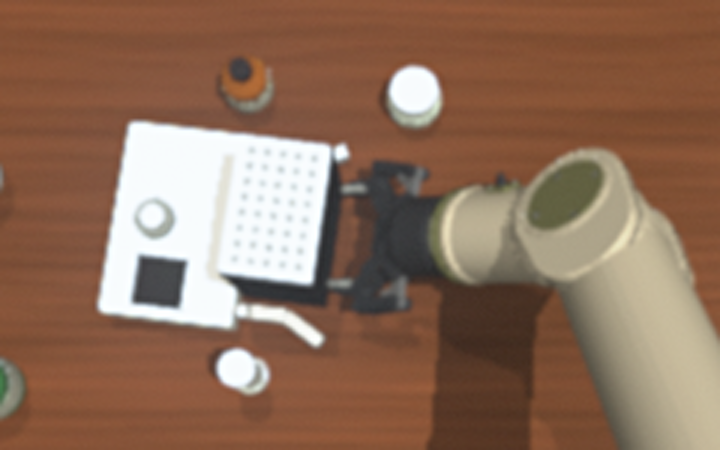

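The magazine is home: port x about +2, y about 0 mm, yaw within 1°, top at 176 mm. I'll back off, rise and straighten, and measure the button.

```bash

python3 -m jog '[[[-0.002,-0.02,0],[0,0,0],100],[[-0.004,-0.04,0.005],[0,0,0],100],[[0,-0.03,0.045],[0,0,0],100],[[0,0,0.06],[-0.14,0.018,0],100],[[0,0,0.06],[-0.18,0.023,0],100]]'
python3 -m jog '[[[0,0,0.06],[-0.18,0.023,0],50],[[0,0,0.06],[-0.18,0.023,0],0],[[0,0,0.03],[-0.07,0.01,0],0],[[0,0,0],[0,0,0],0],[[0,0,0],[0,0,0],0]]'
python3 -c "
from h import *;track('g')
m=cams.camera_model('top')
for n in ('top','scene'):
    p,d=cams.camera(n);m=cams.camera_model(n);P=cloud(m,d)
    k=(P[...,0]>.52)&(P[...,0]<.61)&(P[...,1]>.22)&(P[...,1]<.31)&(d>0)&(P[...,2]>.053)
    q=P[k];print(n,k.sum(),q.min(0),q.max(0),np.median(q,0))
    zz=q[:,2].max();t=q[q[:,2]>zz-.004];print(len(t),t.mean(0))
    e=(k).astype(np.uint8);v,u=np.nonzero(e);print('px',u.mean(),v.mean())
print(sensors.get_obs()['ee_rot'])
"
```

```text
clock: 10.95
position: [0.5346, -0.0194, 0.1994]
ee_rot: [0.736, 0.644, 0.163, -0.134]
ft_force: [0.6, 0.3, -1.1]
grip_width: 1.0
clock: 11.58
position: [0.5337, -0.0204, 0.3612]
ee_rot: [0.752, 0.659, -0.002, 0.018]
ft_force: [-0.0, -1.0, -0.5]
grip_width: -0.001
tcp [ 0.5337 -0.0204  0.3612] F [-0.  -1.  -0.5] jawyaw -7.5 tilt 2.1 tcp_port [ 0.0038 -0.1534]
top mag port [ 0.6 -0. ] relyaw -0.3 size [ 83. 124.] z 0.1765
scene mag port [4.5 0.6] relyaw -0.1 size [ 83. 132.] z 0.1762
top 146 [0.54223448 0.24512652 0.05306452] [0.59019972 0.28292858 0.07413356] [0.56131441 0.26239436 0.05963065]
6 [0.56435617 0.26329661 0.07198954]
px 230.54794520547946 241.986301369863
scene 163 [0.54118286 0.24272379 0.05323205] [0.58397514 0.27967528 0.07284201] [0.56869666 0.26027581 0.05877085]
6 [0.56760537 0.26105544 0.07047093]
px 433.97546012269936 275.6134969325153
[ 0.75229435  0.65858684 -0.00191654  0.01768908]
```

View pics/scene_g.png

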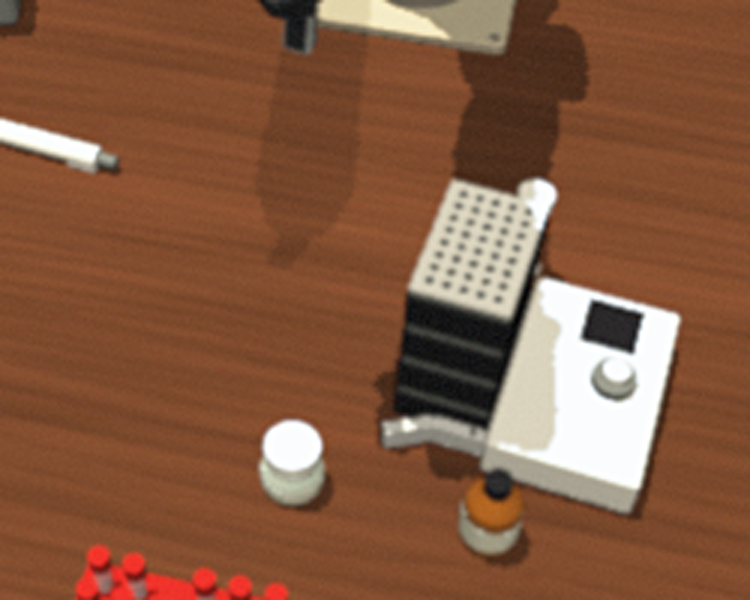

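```bash

python3 -m jog '[[[0.0055,0.05,0],[0,0,0],0],[[0.0055,0.05,0],[0,0,0],0],[[0.0055,0.05,0],[0,0,0],0],[[0.0055,0.05,0],[0,0,0],0],[[0.0055,0.05,0],[0,0,0],0]]'
python3 -m jog '[[[0.003,0.027,0],[-0.02,0.0,0],0],[[0,0,-0.05],[0,0,0],0],[[0,0,-0.05],[0,0,0],0],[[0,0,-0.04],[0,0,0],0],[[0,0,0],[0,0,0],0]]'
python3 -c "
from h import *;track('h')
print(sensors.get_obs()['joint_pos'])"
```

```text
clock: 12.4
position: [0.5617, 0.2266, 0.3561]
ee_rot: [0.758, 0.652, -0.006, 0.016]
ft_force: [0.2, -0.2, 0.0]
grip_width: 0.003
clock: 13.02
position: [0.5627, 0.2564, 0.2069]
ee_rot: [0.756, 0.654, -0.015, 0.02]
ft_force: [-0.1, -0.5, 1.5]
grip_width: 0.001
tcp [0.5627 0.2564 0.2069] F [-0.1 -0.5  1.5] jawyaw -8.3 tilt 2.9 tcp_port [-0.0008  0.1248]
top mag port [0. 0.] relyaw 0.0 size [ 83. 126.] z 0.1766
scene mag port [3.7 0.6] relyaw -0.1 size [ 83. 131.] z 0.1762
[ 0.02701367  0.45112686 -0.7360329   1.48580289  0.34922288  1.3484168
 -0.88994453]
```

View pics/scene_h.png

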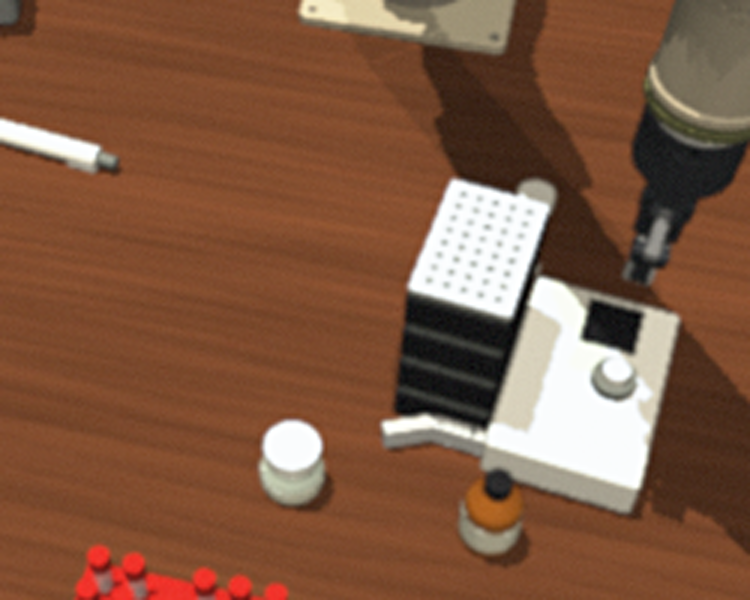

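```bash

python3 -m jog '[[[0.002,0.005,-0.03],[0.045,0,0],0],[[0.0,0.001,-0.04],[0,0,0],0],[[0,0,-0.022],[0,0,0],0],[[0,0,0],[0,0,0],0]]'
python3 -c "
from h import *;track('i')"
```

```text
clock: 13.62
position: [0.5714, 0.2658, 0.127]
ee_rot: [0.757, 0.653, 0.01, 0.005]
ft_force: [-0.1, 0.4, 0.3]
grip_width: 0.001
tcp [0.5714 0.2658 0.127 ] F [-0.1  0.4  0.3] jawyaw -8.5 tilt 1.3 tcp_port [0.0067 0.1352]
top mag port [ 1.5 -0.1] relyaw -0.2 size [ 83. 123.] z 0.1764
scene mag port [4.3 0.6] relyaw -0.1 size [ 83. 132.] z 0.1763
```

View pics/scene_i.png

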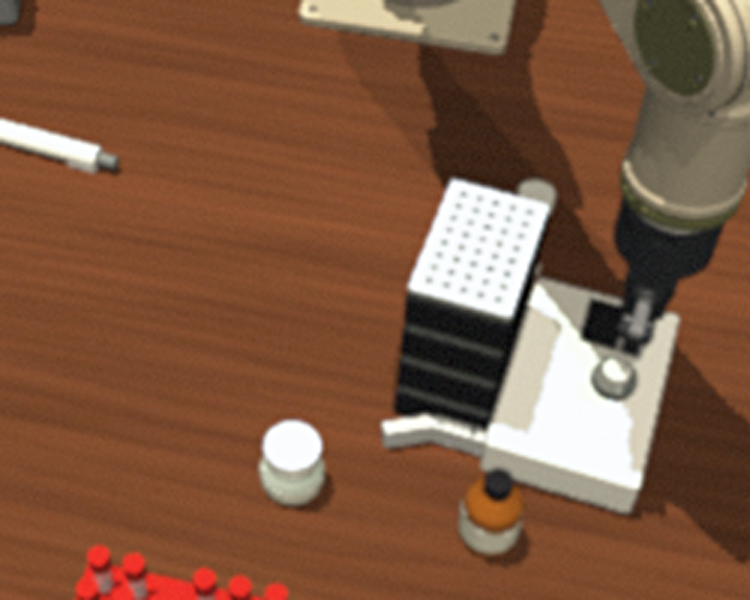

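View pics/top_i.png

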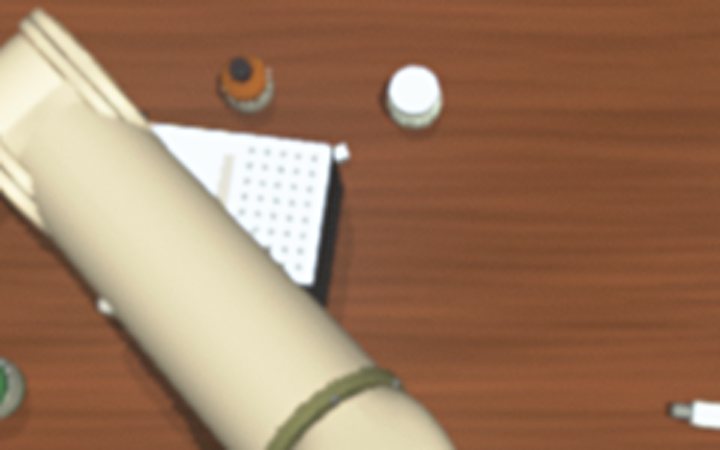

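```bash
python3 -c "
from h import *
p,d=cams.camera('top');m=cams.camera_model('top');P=cloud(m,d)
for x,y in((.48,.18),(.48,.15),(.42,.16),(.5,.2)):
    k=(abs(P[...,0]-x)<.02)&(abs(P[...,1]-y)<.02)&(P[...,2]>.2);print(x,y,k.sum(),np.percentile(P[k][:,2],[5,50,95]) if k.any() else '')
"
python3 -m jog '[[[-0.005,-0.003,-0.012],[0,0,0],0],[[-0.001,-0.001,-0.01],[0,0,0],0],[[0,0,0],[0,0,0],0]]'
```

```text
0.48 0.18 435 [0.54390015 0.55107421 0.56064008]
0.48 0.15 425 [0.53306219 0.55456392 0.56531882]
0.42 0.16 445 [0.55113386 0.57047129 0.5805889 ]
0.5 0.2 406 [0.53214829 0.53972729 0.54900523]
clock: 14.15
position: [0.5664, 0.2625, 0.1073]
ee_rot: [0.757, 0.653, 0.012, 0.006]
ft_force: [-0.0, 0.4, -0.4]
grip_width: 0.0
```

The forearm is far above the magazine (about 0.55 m), and the tip is centred over the button at z about 0.088. Pressing in small steps.

```bash

python3 -m jog '[[[-0.001,0,-0.01],[0,0,0],0],[[0,0,-0.004],[0,0,0],0]]'
python3 -m jog '[[[0,0,-0.003],[0,0,0],0]]'
python3 -m jog '[[[0,0,-0.003],[0,0,0],0]]'
python3 -m jog '[[[0,0,-0.003],[0,0,0],0]]'
```

```text
clock: 14.4
position: [0.5654, 0.2626, 0.0927]
ee_rot: [0.757, 0.653, 0.012, 0.007]
ft_force: [0.2, -1.2, 0.1]
grip_width: -0.0
clock: 14.52
position: [0.5654, 0.2627, 0.0894]
ee_rot: [0.757, 0.653, 0.012, 0.006]
ft_force: [-0.4, -0.4, -0.3]
grip_width: 0.0
clock: 14.65
position: [0.5655, 0.2627, 0.0861]
ee_rot: [0.757, 0.653, 0.012, 0.006]
ft_force: [-0.4, -0.5, 1.3]
grip_width: -0.0
clock: 14.78
position: [0.5655, 0.2627, 0.0831]
ee_rot: [0.757, 0.653, 0.012, 0.006]
ft_force: [0.3, -1.5, 2.4]
grip_width: -0.002
```

```bash

python3 -m jog '[[[0,0,-0.002],[0,0,0],0]]'
python3 -m jog '[[[0,0,-0.002],[0,0,0],0]]'
python3 -m jog '[[[0,0,-0.002],[0,0,0],0]]'
```

```text
clock: 14.9
position: [0.5655, 0.2628, 0.0812]
ee_rot: [0.757, 0.653, 0.012, 0.007]
ft_force: [-1.7, -1.5, 3.7]
grip_width: 0.002
clock: 15.02
position: [0.5656, 0.2628, 0.0799]
ee_rot: [0.757, 0.653, 0.012, 0.007]
ft_force: [-7.3, -4.9, 21.1]
grip_width: -0.001
clock: 15.15
position: [0.5657, 0.2629, 0.0797]
ee_rot: [0.757, 0.653, 0.012, 0.007]
ft_force: [-10.3, -7.5, 27.8]
grip_width: 0.004
```

Force rose about 4 N over the spring and then jumped to 28 N, so the button is on its stop. I'll hold briefly and release.

```bash

python3 -m jog '[[[0,0,0],[0,0,0],0],[[0,0,0.003],[0,0,0],0],[[0,0,0.01],[0,0,0],0],[[0,0,0.03],[0,0,0],0],[[0,0,0.05],[0,0,0],0]]'
python3 -m jog '[[[0,0,0.06],[0,0,0],0],[[0,0,0.05],[0,0,0],0],[[0,0.06,0.03],[0,0,0],0],[[0,0.06,0],[0,0,0],0],[[0,0,0],[0,0,0],0]]'
python3 -c "
from h import *;track('j')
for n in ('top','scene'):
    p,d=cams.camera(n);m=cams.camera_model(n);P=cloud(m,d)
    k=(P[...,0]>.52)&(P[...,0]<.61)&(P[...,1]>.22)&(P[...,1]<.31)&(d>0)&(P[...,2]>.053)&(P[...,2]<.09)
    q=P[k];print(n,k.sum(),np.sort(q[:,2])[-6:] if k.any() else 0)
    cv2.imwrite(f'pics/{n}_full.png',p[:,:,::-1])"
```

```text
clock: 15.78
position: [0.5641, 0.2619, 0.1731]
ee_rot: [0.757, 0.653, 0.01, 0.006]
ft_force: [1.2, -0.7, -0.2]
grip_width: -0.0
clock: 16.4
position: [0.5649, 0.379, 0.3218]
ee_rot: [0.759, 0.651, 0.014, 0.007]
ft_force: [0.1, 0.2, 0.6]
grip_width: 0.002
tcp [0.5649 0.379  0.3218] F [0.1 0.2 0.6] jawyaw -8.7 tilt 1.8 tcp_port [-0.0134  0.2468]
top mag port [ 0.5 -0.4] relyaw -0.3 size [ 84. 124.] z 0.1766
scene mag port [4.3 0.6] relyaw -0.1 size [ 83. 132.] z 0.1763
top 144 [0.07078295 0.07083892 0.07110163 0.07145926 0.07158269 0.0717962 ]
scene 160 [0.06868161 0.06878979 0.06890557 0.06964515 0.06979401 0.07152086]
```

View pics/scene_full.png

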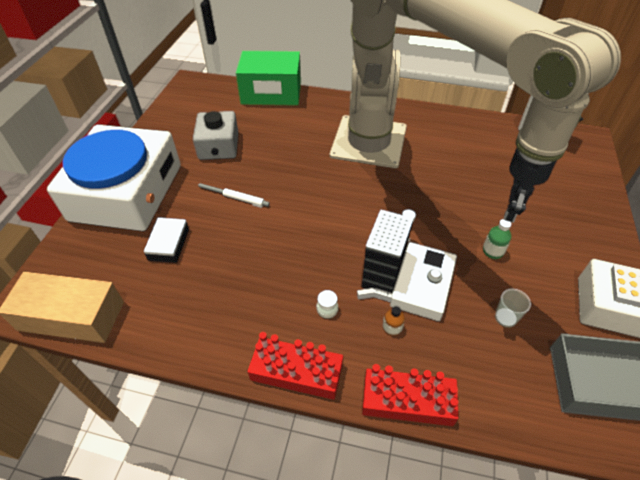

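View pics/scene_j.png

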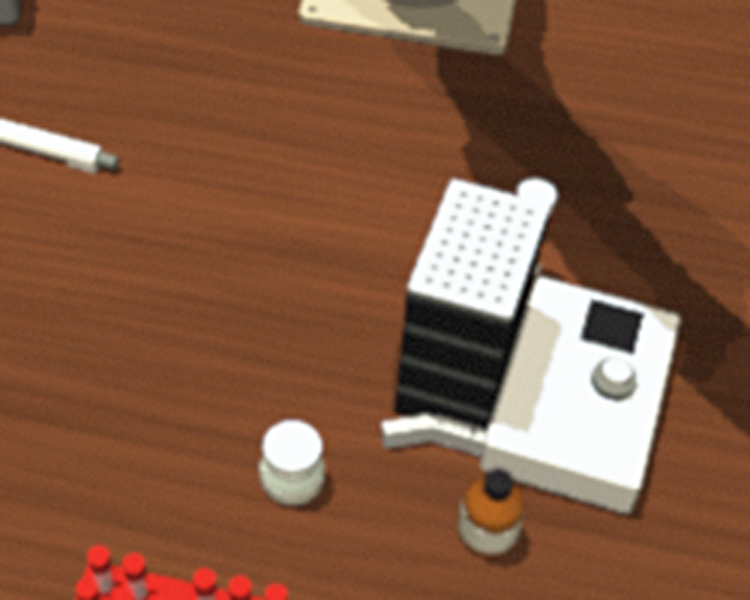

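The magazine is home and upright, the button is up again (top at about 71 mm), the bystanders are where they started, and the arm is clear. The only open question is lateral: the scene camera alone reads +4 mm, well within 12 mm. Handing in.

```bash
python3 -c "
from workcell import manip;print(manip.hand_in())"
```

```text
the job is handed in; nothing more can be done
None
```

The magazine is pushed fully home and the console button has been pressed and released. I handed the job in at about 16.6 s on the robot's clock; the hand-in gives no verdict.

**Push:** I used the open fingertips, about 20–30 mm above the bench, with the tool tilted about 43° so the gripper body stayed off the magazine. A short S-curve corrected the 23 mm and 7° offset, then I pushed straight in until the force jumped against the stop (about 16 N).

**Button:** I pressed with the shut fingers until the force jumped from about 4 N to 28 N at the bottom of its travel. I then released it and moved the arm clear.

**Last checks, in the port frame:**

| Check | Top camera | Scene camera |
|---|---|---|
| Magazine x | +0.5 mm | +4.3 mm |
| Magazine y | −0.4 mm | +0.6 mm |
| Yaw off square | −0.3° | −0.1° |
| Magazine top height | 176.6 mm | 176.3 mm |
| Button top height | about 71 mm | about 71 mm |

- **Disagreement:** the cameras differ by about 4 mm sideways, a constant offset seen from the start. Both readings are well within the 12 mm limit.
- **Upright:** I did not measure tilt directly; I judged it from the top height and the pictures.
- **Button and bystanders:** the button top is back at its height before the press. The bystanders looked unmoved by eye in the final scene picture; I did not measure them.

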